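# Clamp the glass sample tube in its bench coupler

### The arm

A 6-joint arm with a two-finger parallel gripper is mounted at the origin on the work surface. World frame = base frame: x ahead of the robot, y to its left, z up, the work surface at z = 0. Lengths are in m, angles in degrees, forces in N, time in s.
With the tool pointing down it reaches from about 0.25 to 0.725 m from the base axis. Payload 9.7 kg.
Tool frame: the origin (TCP) lies between the finger pads; the fingertips stand 17 mm ahead of it and the grasp point (between the pads) lies 2 mm behind it; z points along the fingers, y is the direction in which the jaws open and shut (so a half turn about z gives the same grasp; the last joint's range is limited). The gripper opens to 85 mm and grips with 20 to 120 N. Pads are 22 mm wide; open, the fingers measure 114 mm over their backs; the gripper's body (76 mm by 85 mm) begins 54 mm behind the grasp point. The pads swing forward as they close: fully open they stand 13 mm farther back than shut.
Start: joints at [-77.177, 4.979, 10.078, 95.1, 0, 90], TCP at [0.122, -0.536, 0.248] pointing down, gripper open.
Joint ranges: [-179.16, 179.16], [-48.56, 103.87], [-65.8, 70.77], [-126.05, 130.52], [-82.76, 87.17], [-180, 180]. Speed limits (degrees/s): [127.2, 127.2, 147.25, 180, 180, 180].

### API

Orientations are given as [roll, pitch, yaw] about the fixed x, y, z axes, in that order (R = Rz(yaw) Ry(pitch) Rx(roll)).
In Python, from workcell import monitor, cams, order gives the robot as it stands. The module is installed in compiled form; this text tells all that it offers.
- The arm moves only by the shell command python3 -m handwheel 'ROWS' [OPENING] [FORCE]. ROWS is JSON, a list of rows, each a list of 6 numbers: the shift along the tool's x, y, z in m, then the turn, a rotation vector about the tool's x, y, z in degrees. In form: [[tx, ty, tz, wx, wy, wz], ...]. A call has exactly 8 rows; each row shifts and turns the commanded pose from where the row before left it, along the tool's axes as they then stand; what a row does not reach is not made up. A row lasts 1/12 s, in which the tool goes at most 41.7 mm and 7.16 degrees, less where a joint would pass 70% of its speed; a pose out of reach is approached as far as the arm can. A call is refused whole if a number of a shift passes 0.0417 or a number of a turn 7.16, either way. A call with a gripper value outside its range is refused whole. OPENING is the opening, from -1 (shut) to 1 (fully open), set as the call begins (- or left out, the last holds). The fingers move at their own pace and stop on an object; FORCE is the grip in N (left out, the last holds). Time passes only in rows, so rows that do not move let the fingers close, or fill a call up. It gives the time, the measured TCP pose, the force and the opening at its end, in the units of the state.
- monitor.get_obs(): the state, without advancing time (a new reading comes with each control period).
- cams.camera(name): name is "side" or "top" or "wrist"; returns a dict with "img" (400x640x3 uint8, red, green, blue), "depth" (400x640 float32, m along the optical axis (not along the pixel's ray), 0 where there is no reading), "fx", "fy", "cx", "cy" (pixels), "distortion" ([k1, k2, p1, p2, k3] as OpenCV has them; the pictures are not rectified), "rvec" (rotation vector, rad) and "tvec" (3), from world to camera coordinates, as OpenCV has them; the wrist camera has in their place "tool_from_camera" (4x4, takes a point from camera to tool coordinates, whose origin is the TCP and whose axes are the flange's). Camera axes: x right, y down, z forward; pixel columns grow to the right and rows downward; lengths in m; the calibration is good to about 2 mm. A picture is of the moment at which its call begins: read the wrist's pose just before it.
- order.job_done(): hands the job in, once; it reports no verdict.
The state is a dict: "time": time; "q": joint angles; "qd": joint speeds; "joint_efforts": joint torques, N m; "ee_pos": TCP position; "tcp_rot": TCP orientation; "wrist_force": force on the tool from outside, world axes, zero at the start; "torque": the same for the moment, N m; "opening": finger opening in m.
Only numpy, scipy, OpenCV 4.12 (cv2) and the standard library are available. Lean on these libraries where they do the work, as an engineer would, in place of code of your own. Each camera call takes 0.05 s, during which the arm holds its last target. There are 200 camera calls.

### The job

Clamp the glass sample tube in the bench coupler: swing the hinged half over and down until its pad rests on the tube, then swing the bolt up into the slot in its end. Then press the brass sleeve nut down the bolt until it bears firmly on the hinged half and the tube is held tight (a push of about 15 N; much more could crack the glass), and let go without disturbing the jar and vials nearby.

Things in the scene. Friction and masses are not known exactly. Their poses are not given: they have to be found in the camera images.
- clamp: Fixed steel coupler base on the bench: plate 160 (x) x 200 (y) x 12 mm, origin at the centre of its underside on the bench, z up. Its x axis runs along the tube; the hinge of the hinged half is on its +y side, the swing bolt on its -y side. A V saddle in the middle carries the tube.
- tube: Loose clear glass tube, 30 mm diameter, 214 mm long, with 34 mm steel ferrules at its ends, lying in the V saddle; origin at mid-length on its axis, 60 mm above the bench, x along the tube. It stays lying there. More than 26 N from the pad cracks it.
- saddle (a joint): Angle of the hinged half (aluminium arm 36 mm wide, 12 mm thick, reaching 109 mm from its hinge axis, which lies mid-thickness along the clamp's x): 0 = level over the tube, 1.57 = straight up, grows as it opens to the clamp's +y; starts at 1.7 to 2.1. A stiff hinge (0.13 N m) holds it where it is left. With the pad resting on the tube it reads -0.14 to 0.14.
- saddle_hinge (a point): Centre of the hinged half's hinge axis: clamp frame (0, 45, 99) mm. Fixed.
- saddle_ear (a point): Point on the outer (upper when closed) face of the hinged half, mid-width, 94 mm from the hinge axis, between the two prongs of its end. The slot between the prongs is 14 mm wide, open at the end, its floor 84 mm from the hinge axis; the prongs are 11 mm wide and 12 mm thick.
- pad: Rubber pad, 24 mm diameter, under the hinged half 45 mm from the hinge axis, on a stiff spring (20 N per mm). An earlier user set its height: with the half level its face is 18 mm, give or take 6 mm, below the arm's underside, so where it meets the tube has to be felt. Origin fixed in the arm, on the pad's axis at the arm's underside: its pose does not show the setting.
- bolt (a joint): Angle of the swing bolt (steel shank 10 mm diameter, on a pivot axis along the clamp's x): 0 = upright, grows as it leans out towards the clamp's -y; it starts leaning out at 0.5 to 0.85, stop at 0.9. A stiff pivot holds it where it is left (0.13 N m). Upright in the slot it reads -0.05 to 0.05.
- bolt_pivot (a point): Centre of the bolt's pivot axis: clamp frame (0, -47, 30) mm. Fixed.
- nut: Brass sleeve nut, closed top, on the bolt: flange 34 mm diameter x 6 mm, barrel 24 mm diameter, 50 mm tall in all; origin at the centre of the flange's underside, z along the bolt away from the pivot. Starts 93 to 98 mm from the pivot: with the bolt upright at least 3 mm above a hinged half that rests on the tube. Slides up to 41 mm down the bolt and stays where pushed.
- nut_top (a point): Centre of the nut's flat top, 50 mm above the flange's underside. The nut slides with a steady friction of 8 N; after its flange meets the prongs the push rises by about 4.5 N per mm as the pad is squeezed. A total push of 13 to 18 N leaves the tube held tight; above 19 N may crack it.
- jar: Bystander: clear jar with black cap, 54 mm diameter, 95 mm tall, origin at the centre of its underside.
- vial_a: Bystander: small glass vial with metal cap, 28 mm diameter, 52 mm tall, origin at the centre of its underside.
- vial_b: Bystander: a second vial like vial_a.
There are look-alikes about, which are no part of the job. What is shaped like the tube but blue or pink is not meant.

How it is judged:
By the outcome, as a careful person would: the job done as asked, in the order asked, and still so for the second after the job is handed in, with the robot touching nothing.
It also fails if it takes over 58 s, if anything falls off the work surface, if the arm or the gripper's body presses on something with over 40 N, if the wrist force passes 120 N, or if a joint passes its speed limit or range.

## Working session

There is one attempt and no reset: what is moved stays moved. The work goes in short steps, Python scripts to look and compute and a shell command to move; the robot and the scene stay as the last step left them, time stands still between calls to the robot, and variables do not carry over. Pictures are saved under pics/ and viewed, about 8 in all and at most 12, crops included, and the job is handed in when it is done.

```bash
mkdir -p pics
cat > h.py <<'E'
import numpy as np, cv2
from workcell import monitor, cams, order
from scipy.spatial.transform import Rotation as R
def snap(n,save=None):
    o=monitor.get_obs(); c=cams.camera(n)
    if n=='wrist':
        T=np.eye(4);T[:3,:3]=R.from_euler('xyz',o['tcp_rot'],degrees=True).as_matrix();T[:3,3]=o['ee_pos']
        c['T']=T@np.array(c['tool_from_camera'])
    else:
        T=np.eye(4);T[:3,:3]=R.from_rotvec(np.ravel(c['rvec'])).as_matrix();T[:3,3]=np.ravel(c['tvec']);c['T']=np.linalg.inv(T)
    c['K']=np.array([[c['fx'],0,c['cx']],[0,c['fy'],c['cy']],[0,0,1]])
    if save: cv2.imwrite('pics/'+save,c['img'][:,:,::-1])
    return c
def cloud(c):
    v,u=np.mgrid[0:400,0:640]
    p=cv2.undistortPoints(np.stack([u,v],-1).reshape(-1,1,2).astype(float),c['K'],np.array(c['distortion'])).reshape(400,640,2)
    d=c['depth'][...,None]; P=np.concatenate([p*d,d],-1)@c['T'][:3,:3].T+c['T'][:3,3]
    P[c['depth']==0]=np.nan
    return P
def ray(c,u,v):
    p=cv2.undistortPoints(np.array([[[u,v]]],float),c['K'],np.array(c['distortion'])).ravel()
    d=c['T'][:3,:3]@np.array([*p,1]);return c['T'][:3,3],d/np.linalg.norm(d)
def onz(c,u,v,z):
    o,d=ray(c,u,v);return o+d*(z-o[2])/d[2]
def proj(c,X):
    M=np.linalg.inv(c['T']);return cv2.projectPoints(np.array(X,float).reshape(-1,1,3),cv2.Rodrigues(M[:3,:3])[0],M[:3,3],c['K'],np.array(c['distortion']))[0].reshape(-1,2)
E
python3 - <<'E'
from h import *
o=monitor.get_obs(); print(o)
for n in('side','top'):
    c=snap(n,n+'0.png');print(n,c['T'].round(3).tolist(),c['fx'])
    np.savez('pics/'+n+'0.npz',P=cloud(c))
E
```

```text
{'time': 0.0, 'q': array([-7.71785965e+01,  5.01132336e+00,  1.00341122e+01,  9.51012034e+01,
        1.30574982e-03,  9.00003452e+01]), 'qd': array([ 0.06122833,  0.03391489, -0.03859477, -0.0017194 ,  0.06077767,
        0.02319187]), 'joint_efforts': array([-7.01166337e-04, -5.20381951e+01,  4.64807332e+01,  1.60943315e-02,
        6.80765243e-05,  4.08468054e-05]), 'ee_pos': array([ 0.12200909, -0.53607045,  0.24757787]), 'tcp_rot': array([-1.79921585e+02, -1.30527617e-03,  1.28210565e+01]), 'wrist_force': array([-0.35607879,  0.91155353, -0.69673929]), 'torque': array([ 0.02766538, -0.01847244,  0.03817827]), 'opening': 0.08534101023110412}
side [[0.98, -0.128, 0.151, 0.426], [-0.198, -0.645, 0.738, -0.699], [0.003, -0.753, -0.658, 0.779], [0.0, 0.0, 0.0, 1.0]] 410.4035988256571
top [[-0.02, -0.994, 0.11, 0.477], [-1.0, 0.021, 0.01, 0.05], [-0.012, -0.11, -0.994, 0.942], [0.0, 0.0, 0.0, 1.0]] 361.79273838778795
```

View pics/top0.png

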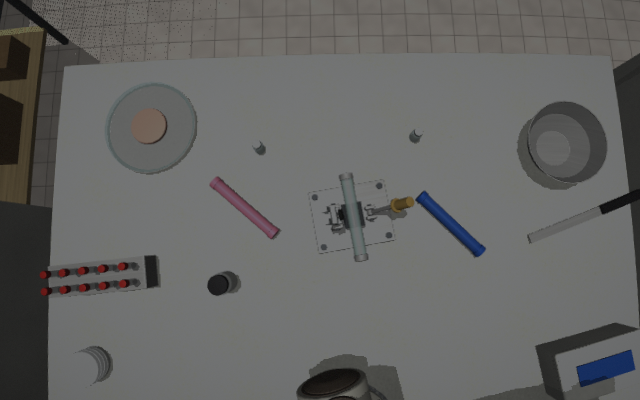

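View pics/side0.png

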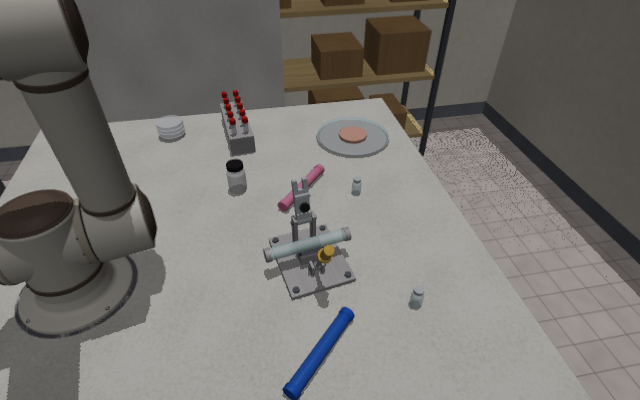

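The top view shows the clamp centred near (352,216), its hinge on the left (+y). The brass nut is near (402,203), leaning to −y, and the tube ends are at (347,177) and (361,258). The jar is at (221,284), with vials at (258,147) and (416,134). In the side view the hinged half stands up at (303,205) and the nut is at (326,255).

Run:
```python
from h import *
for n in('side','top'):
    P=np.load(f'pics/{n}0.npz')['P']; I=cv2.imread(f'pics/{n}0.png')
    b=(P[...,0]>.3)&(P[...,0]<.62)&(P[...,1]>-.22)&(P[...,1]<.2)
    H=cv2.cvtColor(I,cv2.COLOR_BGR2HSV)
    m=b&(P[...,2]>.007)&(P[...,2]<.02)
    k,l,s,_=cv2.connectedComponentsWithStats(m.astype(np.uint8)); print(n,'floor z',np.nanmedian(P[b&(P[...,2]<.006)][:,2]))
    for i in range(1,k):
        if s[i,4]>150:
            r=cv2.minAreaRect(P[l==i][:,:2].astype(np.float32)*1000);print('plate?',s[i,4],r,np.median(P[l==i][:,2]))
    nm=b&(H[...,0]>12)&(H[...,0]<30)&(H[...,1]>120); q=P[nm];v,u=np.nonzero(nm);print('nut',len(q),np.median(q,0).round(4),q.min(0).round(3),q.max(0).round(3),u.min(),u.max(),v.min(),v.max())
    t=b&(P[...,2]>.06)&(P[...,2]<.085)&~nm; q=P[t]; print('tube',len(q),cv2.minAreaRect(q[:,:2].astype(np.float32)*1000))
    hh=b&(P[...,2]>.1)&~nm; q=P[hh];print('high',len(q),np.median(q,0).round(3),q.min(0).round(3),q.max(0).round(3))
c=snap('top')
for uv in[(314,197),(379,185),(390,235),(323,247)]:print(onz(c,*uv,.014).round(4))
for uv in[(347,177),(361,258)]:print(onz(c,*uv,.07).round(4))
for uv in[(221,284),(258,147),(416,134)]:print('by',onz(c,*uv,.07).round(4))
I=c['img'][165:265,295:430];cv2.imwrite('pics/a.png',cv2.resize(I,None,fx=5,fy=5,interpolation=cv2.INTER_CUBIC)[:,:,::-1])
```

```text
side floor z 0.0001412898982241506
plate? 209 ((482.6871337890625, 51.52302169799805), (62.09031677246094, 34.364662170410156), 9.393186569213867) 0.012535881957981165
plate? 1902 ((549.2127685546875, -60.929039001464844), (160.22279357910156, 126.81326293945312), 8.026243209838867) 0.012345790544777746
nut 223 [ 0.5569 -0.1351  0.1448] [ 0.543 -0.15   0.112] [ 0.575 -0.106  0.163] 317 333 245 262
tube 960 ((526.3638916015625, -23.096168518066406), (125.63442993164062, 173.838134765625), 68.22245788574219)
high 766 [0.534 0.024 0.153] [ 0.506 -0.143  0.1  ] [0.576 0.054 0.207]
top floor z -0.00019029529863712202
plate? 1579 ((535.9496459960938, 33.56614685058594), (159.9094696044922, 88.53851318359375), 9.019436836242676) 0.012184794061767312
plate? 1398 ((550.2630004882812, -80.36424255371094), (151.90286254882812, 77.28862762451172), 9.197940826416016) 0.012102944489271461
nut 227 [ 0.5588 -0.1204  0.1452] [ 0.545 -0.147  0.115] [ 0.573 -0.102  0.166] 391 413 197 211
tube 1004 ((525.5635986328125, -22.30530548095703), (115.4471206665039, 174.06690979003906), 69.25074005126953)
high 487 [0.537 0.026 0.162] [ 0.506 -0.147  0.1  ] [0.576 0.056 0.209]
[0.5949 0.0746 0.014 ]
[ 0.6227 -0.0946  0.014 ]
[ 0.4929 -0.118   0.014 ]
[0.466 0.054 0.014]
[ 0.6353 -0.0084  0.07  ]
[ 0.4387 -0.0365  0.07  ]
by [0.3826 0.2997 0.07  ]
by [0.7158 0.2099 0.07  ]
by [ 0.7405 -0.1834  0.07  ]
```

View pics/a.png

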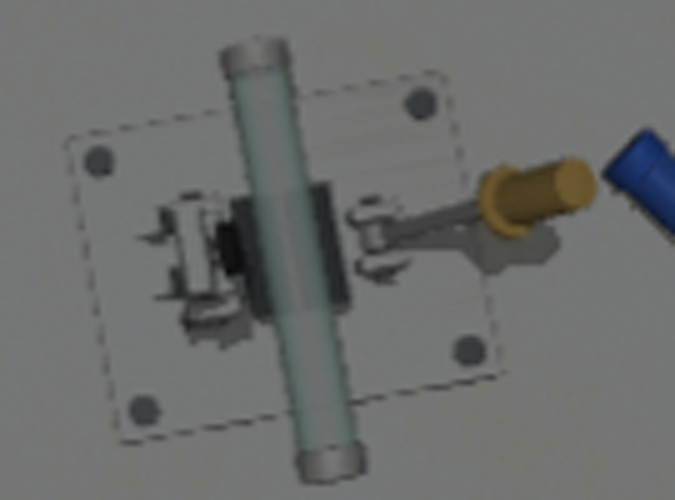

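```bash
python3 -m handwheel '[[0,0,-0.015,0,0,3.82],[0.0216,-0.0241,0,0,0,0],[0.0216,-0.0241,0,0,0,0],[0.0216,-0.0241,0,0,0,0],[0.0216,-0.0241,0,0,0,0],[0.0216,-0.0241,0,0,0,0],[0.0216,-0.0241,0,0,0,0],[0.0216,-0.0241,0,0,0,0]]' -1 40
python3 -m handwheel '[[0.0216,-0.0241,0,0,0,0],[0.0216,-0.0241,0,0,0,0],[0.0216,-0.0241,0,0,0,0],[0.0216,-0.0241,0,0,0,0],[0.0216,-0.0241,0,0,0,0],[0.0216,-0.0241,0,0,0,0],[0.0216,-0.0241,0,0,0,0],[0.0216,-0.0241,0,0,0,0]]'
python3 -m handwheel '[[0.0216,-0.0241,0,0,0,0],[0.0216,-0.0241,0,0,0,0],[0.0216,-0.0241,0,0,0,0],[0.0216,-0.0241,0,0,0,0],[0.0216,-0.0241,0,0,0,0],[0.0216,-0.0241,0,0,0,0],[0.0216,-0.0241,0,0,0,0],[0.0216,-0.0241,0,0,0,0]]'
cat >> h.py <<'E'
A=np.radians(9.);C0=np.array([.5441,-.0209,0]);RC=R.from_euler('z',A).as_matrix()
def toc(X):return (np.asarray(X)-C0)@RC
def st():
    o=monitor.get_obs();print(round(o['time'],2),'clampTCP',(toc(o['ee_pos'])*1000).round(1),'rpy',np.round(o['tcp_rot'],1),'F',(o['wrist_force']@RC).round(1),'op',round(o['opening'],3))
E
python3 - <<'E'
from h import *
st()
w=snap('wrist','w1.png');s=snap('side','s1.png');P=cloud(s)
I=s['img'][130:330,200:420];cv2.imwrite('pics/s1c.png',cv2.resize(I,None,fx=3.3,fy=3,interpolation=cv2.INTER_CUBIC)[:,:,::-1])
for n,c in(('w',w),('s',s)):
    P=toc(cloud(c));b=(abs(P[...,0])<.03)&(P[...,1]>.02)&(P[...,1]<.09)&(P[...,2]>.11)&(P[...,2]<.22)
    q=P[b]*1000
    if len(q)>50:
        d=q[:,1:]-[45,99];th=np.degrees(np.arctan2(d[:,1],-d[:,0]));rr=np.hypot(*d.T);f=rr>70
        print(n,len(q),np.median(th[f]),np.percentile(th[f],[2,98]),q.min(0),q.max(0))
E
```

```text
time: 0.82
ee_pos: [0.2454, -0.3445, 0.2631]
tcp_rot: [-180.0, -0.0, 9.0]
wrist_force: [-0.0, -0.2, -0.0]
opening: 0.0002
time: 1.48
ee_pos: [0.386, -0.127, 0.2633]
tcp_rot: [180.0, -0.0, 9.0]
wrist_force: [0.1, -0.9, -0.8]
opening: 0.0003
time: 2.15
ee_pos: [0.527, 0.0878, 0.263]
tcp_rot: [-179.9, 0.0, 9.4]
wrist_force: [0.7, -0.5, 0.7]
opening: -0.0
2.15 clampTCP [1.000e-01 1.101e+02 2.630e+02] rpy [-179.9    0.     9.4] F [ 0.6 -0.6  0.7] op -0.0
w 3459 101.26056960513219 [ 91.16137986 106.33970267] [-18.66336391  30.6594925  110.14231933] [ 27.5578636   75.80251157 208.36350541]
s 649 99.05409045568592 [ 88.03871695 105.72979767] [-28.5157808   25.24849004 110.01551176] [ 26.97840667  74.77672268 207.37325503]
```

View pics/s1c.png

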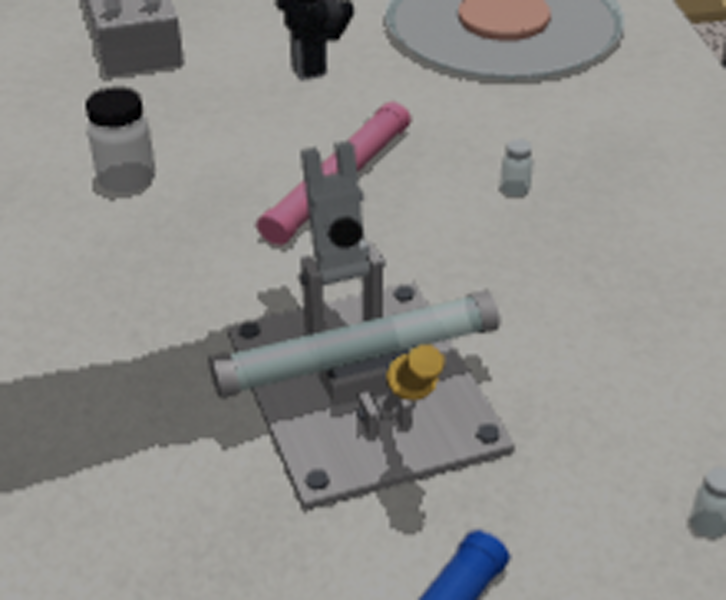

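The side view shows the half standing with its pad facing the tube, at about 100°. The area behind it is clear. I'll push it over now.

```bash
python3 -m handwheel '[[0,0,0.023,0,0,0],[0,0,0.023,0,0,0],[0,0,0.023,0,0,0],[0,0.0111,0,0,0,0],[0,0.0111,0,0,0,0],[0,0.0111,0,0,0,0],[0,0.0111,0,0,0,0],[0,0.01,0,0,0,0]]'
python3 -m handwheel '[[0,0.0105,0.001,0,0,0],[0,0.011,0.001,0,0,0],[0,0.0097,0.0032,0,0,0],[0,0.0097,0.0032,0,0,0],[0,0.0086,0.0055,0,0,0],[0,0.0086,0.0055,0,0,0],[0,0.0067,0.0077,0,0,0],[0,0.0067,0.0077,0,0,0]]'
python3 - <<'E'
from h import *
st();s=snap('side')
I=s['img'][130:330,200:420];cv2.imwrite('pics/s2c.png',cv2.resize(I,None,fx=3.3,fy=3,interpolation=cv2.INTER_CUBIC)[:,:,::-1])
E
```

```text
time: 2.92
ee_pos: [0.5361, 0.0308, 0.1958]
tcp_rot: [-179.9, -0.2, 9.2]
wrist_force: [1.6, 1.4, 0.6]
opening: -0.0
time: 3.58
ee_pos: [0.5466, -0.0389, 0.1582]
tcp_rot: [-179.9, 0.0, 9.3]
wrist_force: [-0.3, 0.4, 0.5]
opening: -0.0002
3.58 clampTCP [ -0.4 -18.1 158.2] rpy [-179.9    0.     9.3] F [-0.2  0.4  0.5] op -0.0
```

View pics/s2c.png

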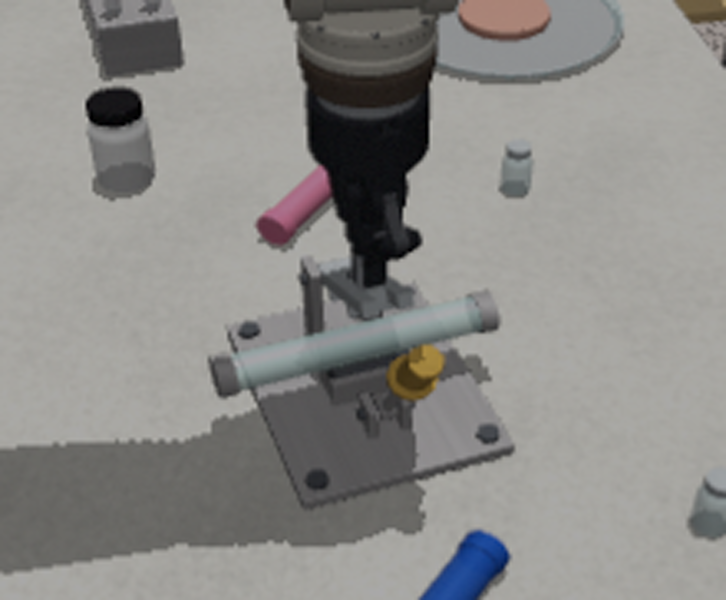

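The half is now down to about 30° and follows the fingertip. I'll go down coarsely to about 12°, then feel for contact in small guarded steps.

```bash
cat > chk.py <<'E'
import sys,time
from workcell import monitor
o=monitor.get_obs();f=o['wrist_force'];print('F',f.round(2),'z',round(o['ee_pos'][2]*1000,2),'t',round(o['time'],2))
sys.exit(1 if abs(f[2])>float(sys.argv[1]) else 0)
E
python3 -m handwheel '[[0,-0.001,0.002,0,0,0],[0,-0.001,0.002,0,0,0],[0,-0.001,0.003,0,0,0],[0,-0.001,0.003,0,0,0],[0,0,0.003,0,0,0],[0,0,0.003,0,0,0],[0,0,0.003,0,0,0],[0,0,0.003,0,0,0]]' >/dev/null; python3 chk.py 4.5 &&
python3 -m handwheel '[[0,0,0.0002,0,0,0],[0,0,0.0002,0,0,0],[0,0,0.0002,0,0,0],[0,0,0.0002,0,0,0],[0,0,0.0002,0,0,0],[0,0,0.0002,0,0,0],[0,0,0.0002,0,0,0],[0,0,0.0001,0,0,0]]'>/dev/null; python3 chk.py 4.5 &&
python3 -m handwheel '[[0,0,0.0002,0,0,0],[0,0,0.0002,0,0,0],[0,0,0.0002,0,0,0],[0,0,0.0002,0,0,0],[0,0,0.0002,0,0,0],[0,0,0.0002,0,0,0],[0,0,0.0002,0,0,0],[0,0,0.0001,0,0,0]]'>/dev/null && python3 chk.py 4.5 &&
python3 -m handwheel '[[0,0,0.0002,0,0,0],[0,0,0.0002,0,0,0],[0,0,0.0002,0,0,0],[0,0,0.0002,0,0,0],[0,0,0.0002,0,0,0],[0,0,0.0002,0,0,0],[0,0,0.0002,0,0,0],[0,0,0.0001,0,0,0]]'>/dev/null && python3 chk.py 4.5
python3 -c "from h import *;st()"
```

```text
F [0.08 0.19 0.75] z 136.93 t 4.3
F [ 0.2  -0.12  0.53] z 135.76 t 4.97
F [-0.06 -0.24 -0.05] z 134.19 t 5.63
F [ 0.17 -0.26 -0.49] z 132.66 t 6.3
6.3 clampTCP [-1.000e-01 -1.340e+01  1.327e+02] rpy [-179.9    0.     9.3] F [ 0.1 -0.3 -0.5] op 0.0
```

Run:
```python
from h import *
for n in('wrist','side','top'):
    c=snap(n,n+'3.png');P=toc(cloud(c))*1000
    b=(abs(P[...,0])<16)&(P[...,1]<50)&(P[...,1]>-75)&(P[...,2]>80)&(P[...,2]<150)&(c['img'].max(-1)>45)
    h=cv2.cvtColor(c['img'],cv2.COLOR_RGB2HSV);b&=~((h[...,1]>120)&(h[...,0]>10)&(h[...,0]<32))
    q=P[b];print(n,len(q))
    for y in range(-75,50,8):
        k=q[(q[:,1]>y)&(q[:,1]<=y+8)]
        if len(k)>3:print(y+4,len(k),np.percentile(k[:,2],[10,50,90]).round(1))
s=c=snap('side')
I=s['img'][190:290,250:370];cv2.imwrite('pics/s3c.png',cv2.resize(I,None,fx=6,fy=6,interpolation=cv2.INTER_CUBIC)[:,:,::-1])
```

```text
wrist 10581
-71 6 [88.2 88.9 90. ]
-63 378 [114.5 122.3 123.2]
-55 838 [114.8 121.4 122.4]
-47 819 [113.2 120.1 121.1]
-39 899 [116.5 118.8 119.9]
-31 922 [117.  117.8 118.7]
-23 459 [115.6 116.5 117.5]
-15 421 [114.3 115.5 141.7]
-7 456 [112.9 114.1 142.7]
1 314 [111.5 112.4 113.3]
9 798 [110.2 111.1 112. ]
17 950 [108.9 109.8 110.7]
25 924 [107.6 108.5 109.3]
33 893 [106.2 107.1 107.9]
41 1013 [106.1 107.4 108.5]
49 491 [106.6 107.6 108.4]
side 326
-63 41 [112.7 117.2 122.6]
-55 25 [116.6 121.2 122.6]
-47 21 [115.1 119.9 120.6]
-39 44 [110.7 117.5 119.6]
-31 35 [115.3 117.3 118.8]
-23 50 [115.2 117.7 138.3]
-15 20 [114.8 121.2 137.7]
-7 6 [111.6 112.2 113.3]
1 7 [111.7 112.7 113.4]
9 7 [110.5 111.3 112.4]
17 14 [108.2 109.5 110.4]
25 12 [107.6 108.3 109. ]
33 14 [105.8 107.  108.3]
41 25 [106.  107.  108.6]
49 5 [106.9 108.  108.9]
top 68
25 10 [107.7 108.7 110.1]
33 13 [105.7 107.2 108.6]
41 14 [104.5 107.1 108.3]
49 30 [105.6 107.  109. ]
```

View pics/s3c.png

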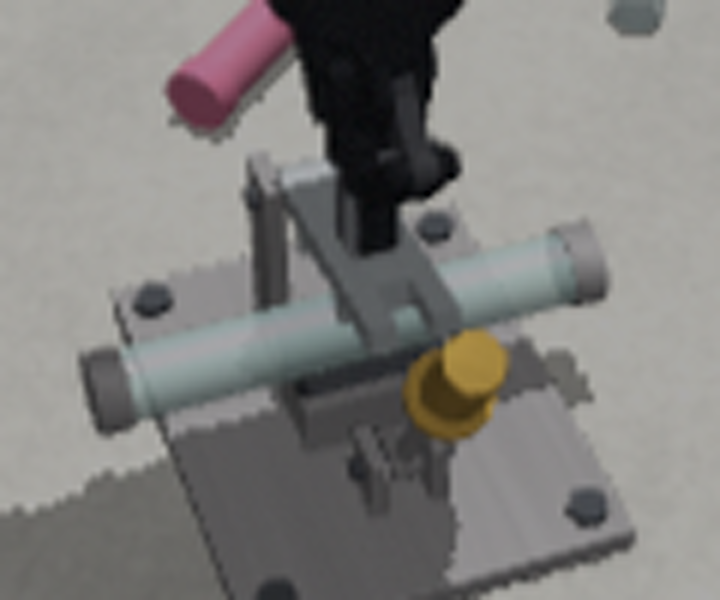

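Depth gives the arm's slope as about 0.16 rad, with the fingertip on its face. The pad is not yet touching, so I'll continue the guarded descent.

```bash
python3 -m handwheel '[[0,0,0.0002,0,0,0],[0,0,0.0002,0,0,0],[0,0,0.0002,0,0,0],[0,0,0.0002,0,0,0],[0,0,0.0002,0,0,0],[0,0,0.0002,0,0,0],[0,0,0.0002,0,0,0],[0,0,0,0,0,0]]'>/dev/null && python3 chk.py 4 &&
python3 -m handwheel '[[0,0,0.0002,0,0,0],[0,0,0.0002,0,0,0],[0,0,0.0002,0,0,0],[0,0,0.0002,0,0,0],[0,0,0.0002,0,0,0],[0,0,0.0002,0,0,0],[0,0,0.0002,0,0,0],[0,0,0,0,0,0]]'>/dev/null && python3 chk.py 4 &&
python3 -m handwheel '[[0,0,0.0002,0,0,0],[0,0,0.0002,0,0,0],[0,0,0.0002,0,0,0],[0,0,0.0002,0,0,0],[0,0,0.0002,0,0,0],[0,0,0.0002,0,0,0],[0,0,0.0002,0,0,0],[0,0,0,0,0,0]]'>/dev/null && python3 chk.py 4 &&
python3 -m handwheel '[[0,0,0.0002,0,0,0],[0,0,0.0002,0,0,0],[0,0,0.0002,0,0,0],[0,0,0.0002,0,0,0],[0,0,0.0002,0,0,0],[0,0,0.0002,0,0,0],[0,0,0.0002,0,0,0],[0,0,0,0,0,0]]'>/dev/null && python3 chk.py 4 &&
python3 -m handwheel '[[0,0,0.0002,0,0,0],[0,0,0.0002,0,0,0],[0,0,0.0002,0,0,0],[0,0,0.0002,0,0,0],[0,0,0.0002,0,0,0],[0,0,0.0002,0,0,0],[0,0,0.0002,0,0,0],[0,0,0,0,0,0]]'>/dev/null && python3 chk.py 4 &&
python3 -m handwheel '[[0,0,0.0002,0,0,0],[0,0,0.0002,0,0,0],[0,0,0.0002,0,0,0],[0,0,0.0002,0,0,0],[0,0,0.0002,0,0,0],[0,0,0.0002,0,0,0],[0,0,0.0002,0,0,0],[0,0,0,0,0,0]]'>/dev/null && python3 chk.py 4
python3 -c "from h import *;st()"
```

```text
F [0.48 0.03 0.35] z 131.28 t 7.17
F [ 0.15 -0.58 -0.05] z 129.86 t 7.83
F [ 0.5  -0.2  -0.26] z 128.45 t 8.5
F [-0.48 -0.46 -0.28] z 127.05 t 9.17
F [ 0.39 -0.19 -0.18] z 125.64 t 9.83
F [-1.    0.73  0.41] z 124.26 t 10.5
10.5 clampTCP [-1.000e-01 -1.330e+01  1.243e+02] rpy [-179.9    0.     9.3] F [-0.9  0.9  0.4] op 0.0
```

```bash
cat > ang.py <<'E'
from h import *
c=snap('wrist');P=toc(cloud(c))*1000
h=cv2.cvtColor(c['img'],cv2.COLOR_RGB2HSV)
b=(abs(P[...,0])<15)&(P[...,1]<36)&(P[...,1]>-62)&(P[...,2]>80)&(P[...,2]<130)&(c['img'].max(-1)>45)&~((h[...,1]>120)&(h[...,0]>10)&(h[...,0]<32))
q=P[b]
y=np.arange(-60,36,4.);z=np.array([np.median(q[abs(q[:,1]-a)<2][:,2]) if (abs(q[:,1]-a)<2).sum()>20 else np.nan for a in y])
ok=~np.isnan(z)
for _ in range(4):
    p=np.polyfit(y[ok],z[ok],1);r=z-np.polyval(p,y);ok=~np.isnan(z)&(abs(r)<max(1.,1.5*np.nanmedian(abs(r[ok]))))
print('theta',-np.arctan(p[0]),'face z at finger corner',np.polyval(p,-28),'rms',np.std(r[ok]),ok.sum());st()
E
python3 ang.py
```

```text
theta 0.031481656439533975 face z at finger corner 107.67689055202153 rms 0.23005090951792026 24
10.55 clampTCP [ -0.2 -13.3 124.3] rpy [-179.9    0.     9.3] F [ 1.  -0.3  0.2] op 0.0
```

```bash
python3 -m handwheel '[[0,0,0.0002,0,0,0],[0,0,0.0002,0,0,0],[0,0,0.0002,0,0,0],[0,0,0.0002,0,0,0],[0,0,0.0002,0,0,0],[0,0,0.0002,0,0,0],[0,0,0,0,0,0],[0,0,0,0,0,0]]'>/dev/null && python3 chk.py 3.5 &&
python3 -m handwheel '[[0,0,0.0002,0,0,0],[0,0,0.0002,0,0,0],[0,0,0.0002,0,0,0],[0,0,0.0002,0,0,0],[0,0,0.0002,0,0,0],[0,0,0.0002,0,0,0],[0,0,0,0,0,0],[0,0,0,0,0,0]]'>/dev/null && python3 chk.py 3.5 &&
python3 -m handwheel '[[0,0,0.0002,0,0,0],[0,0,0.0002,0,0,0],[0,0,0.0002,0,0,0],[0,0,0.0002,0,0,0],[0,0,0.0002,0,0,0],[0,0,0.0002,0,0,0],[0,0,0,0,0,0],[0,0,0,0,0,0]]'>/dev/null && python3 chk.py 3.5 &&
python3 -m handwheel '[[0,0,0.0002,0,0,0],[0,0,0.0002,0,0,0],[0,0,0.0002,0,0,0],[0,0,0.0002,0,0,0],[0,0,0.0002,0,0,0],[0,0,0.0002,0,0,0],[0,0,0,0,0,0],[0,0,0,0,0,0]]'>/dev/null && python3 chk.py 3.5 &&
python3 -m handwheel '[[0,0,0.0002,0,0,0],[0,0,0.0002,0,0,0],[0,0,0.0002,0,0,0],[0,0,0.0002,0,0,0],[0,0,0.0002,0,0,0],[0,0,0.0002,0,0,0],[0,0,0,0,0,0],[0,0,0,0,0,0]]'>/dev/null && python3 chk.py 3.5
python3 ang.py
```

```text
F [-2.15 -1.05  4.09] z 123.38 t 11.22
theta 0.018833136433486778 face z at finger corner 106.80016552299503 rms 0.23962717144151235 24
11.27 clampTCP [-1.000e-01 -1.340e+01  1.234e+02] rpy [-179.9   -0.     9.3] F [-1.3  0.8  4.5] op -0.0
```

```bash
python3 -m handwheel '[[0,0,0.0002,0,0,0],[0,0,0.0002,0,0,0],[0,0,0,0,0,0],[0,0,0,0,0,0],[0,0,0,0,0,0],[0,0,0,0,0,0],[0,0,0,0,0,0],[0,0,0,0,0,0]]'>/dev/null && python3 ang.py
```

```text
theta 0.015047585063605592 face z at finger corner 106.4833943475557 rms 0.2347689203987683 24
11.98 clampTCP [-1.000e-01 -1.340e+01  1.231e+02] rpy [-179.9   -0.     9.3] F [-1.7 -0.7  6.5] op 0.0
```

Pad contact is confirmed: the force rises about 7 N/mm at θ ≈ 0.015. Next I'll locate the bolt angle, lift, and go to the −y side of the nut.

```bash
python3 -m handwheel '[[0,0,-0.01,0,0,0],[0,0,-0.03,0,0,0],[0,0,-0.03,0,0,0],[0,0,-0.03,0,0,0],[0,0,-0.03,0,0,0],[0,0,0,0,0,0],[0,0,0,0,0,0],[0,0,0,0,0,0]]'
python3 - <<'E'
from h import *
st()
def plane(c,u,v):
    o,d=ray(c,u,v);o=toc(o);d=d@RC;X=o-d*o[0]/d[0];return X*1000
t=snap('top');s=snap('side')
def tri(a,b):
    (o1,d1),(o2,d2)=a,b;M=np.stack([d1,-d2],1);k=np.linalg.lstsq(M,o2-o1,rcond=None)[0];return (o1+k[0]*d1+o2+k[1]*d2)/2,np.linalg.norm(o1+k[0]*d1-o2-k[1]*d2)
X,e=tri(ray(t,409.8,201.4),ray(s,329.2,250.8));X=toc(X)*1000;d=X[1:]-[-47,30]
print('nut top',X,e,'phi',np.arctan2(-d[0],d[1]),'r',np.hypot(*d))
c=snap('wrist','w4.png')
for n,c in(('w',c),('s',s)):
    P=toc(cloud(c))*1000;h=cv2.cvtColor(c['img'],cv2.COLOR_RGB2HSV)
    m=(h[...,1]>110)&(h[...,0]>12)&(h[...,0]<30)&(P[...,2]>90)&(P[...,2]<180)&(abs(P[...,0])<40)
    q=P[m];print(n,len(q),q.min(0),q.max(0))
    # silhouettes of top disc: points near max along-axis direction
    for ph in(.45,.5,.55,.6,.65,.7,.75,.8,.85):
        ax=np.array([0,-np.sin(ph),np.cos(ph)]);a=(q-[0,-47,30])@ax
        k=q[a>a.max()-4];print(ph,'len',np.percentile(a,[1,98]).round(1),'topN',len(k),(k.max(0)+k.min(0))/2)
E
```

```text
time: 12.65
ee_pos: [0.5461, -0.0343, 0.2523]
tcp_rot: [-179.9, 0.0, 9.3]
wrist_force: [-0.2, 0.3, 0.1]
opening: -0.0003
12.65 clampTCP [-1.000e-01 -1.350e+01  2.523e+02] rpy [-179.9    0.     9.3] F [-0.2  0.4  0.1] op -0.0
nut top [   0.83063474 -120.01069193  153.90123152] 0.0014673739208633956 phi 0.5324889191840002 r 143.81264307420804
w 2481 [ -15.84960539 -129.01315586  114.27028696] [ 16.41467008 -81.59550261 165.92223847]
0.45 len [100.8 148.8] topN 600 [   0.61081629 -118.51390336  159.86078575]
0.5 len [100.4 149. ] topN 597 [   0.61081629 -118.51390336  159.86078575]
0.55 len [ 99.7 148.9] topN 562 [   0.61081629 -118.51390336  159.86078575]
0.6 len [ 98.8 148.6] topN 518 [   0.61081629 -119.22199426  159.86078575]
0.65 len [ 97.5 148.2] topN 472 [   0.61081629 -119.37718606  159.86078575]
0.7 len [ 96.  147.3] topN 395 [   0.61081629 -120.30756231  159.31588906]
0.75 len [ 94.1 146.1] topN 315 [   0.41107894 -121.56105235  158.72282129]
0.8 len [ 92.1 144.4] topN 265 [   0.41107894 -122.99500942  158.06627037]
0.85 len [ 89.9 142.4] topN 228 [   0.20769947 -123.93143858  157.19971362]
s 228 [ -16.59461347 -131.34649219  111.81659851] [ 16.23876819 -84.9265729  166.47849761]
0.45 len [101.2 150.9] topN 35 [  -0.48127785 -122.13009433  160.56629548]
0.5 len [101.6 151.2] topN 47 [  -0.48127785 -122.13009433  160.49628517]
0.55 len [101.3 151.3] topN 59 [  -0.35599045 -122.13009433  160.49628517]
0.6 len [100.7 151.2] topN 58 [  -0.35599045 -123.10186235  160.49628517]
0.65 len [ 99.9 150.5] topN 52 [  -0.35599045 -123.53995835  160.49628517]
0.7 len [ 98.6 149.7] topN 48 [  -0.35599045 -123.53995835  160.49628517]
0.75 len [ 97.  148.5] topN 43 [  -0.35599045 -123.53995835  160.49628517]
0.8 len [ 95.2 147. ] topN 42 [-3.30599677e-02 -1.23539958e+02  1.58907348e+02]
0.85 len [ 93.1 145.2] topN 37 [-3.30599677e-02 -1.23539958e+02  1.58907348e+02]
```

View pics/w4.png

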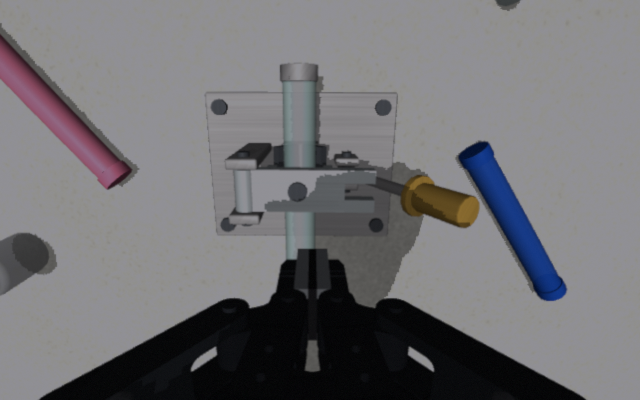

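The half lies closed over the tube. The nut leans out at about 0.54 rad, with its top near (462,210). I'll go to its outer side.

```bash
python3 -m handwheel '[[0,0.036,0,0,0,0],[0,0.036,0,0,0,0],[0,0.036,0,0,0,0],[0,0.037,0,0,0,0],[0,0,0.033,0,0,0],[0,0,0.033,0,0,0],[0,0,0.033,0,0,0],[0,0,0,0,0,0]]'
python3 -m handwheel '[[0,-0.012,0,0,0,0],[0,-0.012,0,0,0,0],[0,-0.012,-0.001,0,0,0],[0,-0.012,-0.002,0,0,0],[0,-0.010,-0.002,0,0,0],[0,-0.010,-0.002,0,0,0],[0,-0.008,-0.002,0,0,0],[0,-0.004,-0.001,0,0,0]]'
cat > phi.py <<'E'
from h import *
st()
for n in('side','wrist','top'):
    c=snap(n,n+'_p.png');P=toc(cloud(c))*1000;h=cv2.cvtColor(c['img'],cv2.COLOR_RGB2HSV)
    m=(h[...,1]>110)&(h[...,0]>12)&(h[...,0]<30)&(P[...,2]>90)&(P[...,2]<190)&(abs(P[...,0])<40)
    q=P[m];print(n,len(q))
    if len(q)<20: continue
    print(np.percentile(q,2,axis=0).round(1),np.percentile(q,98,axis=0).round(1))
    f=lambda p:np.array([0,-np.sin(p),np.cos(p)])
    # distances of barrel surface points from an axis through the pivot should be 12
    from scipy.optimize import least_squares
    def res(v):
        a=f(v[0]);d=q-[v[1],-47,30];l=d@a;k=(l>l.max()-38)&(l<l.max()-6)
        return np.where(k,np.linalg.norm(d-np.outer(l,a),axis=1)-12,0)
    best=min((least_squares(res,[p,0],loss='soft_l1',diff_step=1e-3) for p in(-.05,0,.05,.1,.2,.3)),key=lambda r:r.cost)
    a=f(best.x[0]);l=(q-[0,-47,30])@a;print('phi',best.x.round(3),'len',np.percentile(l,[1,99]).round(1))
E
python3 phi.py
```

```text
time: 13.47
ee_pos: [0.5661, -0.1766, 0.1452]
tcp_rot: [-179.6, 0.6, 9.2]
wrist_force: [-0.5, 1.2, -1.5]
opening: 0.0001
time: 14.13
ee_pos: [0.5565, -0.0969, 0.1642]
tcp_rot: [-179.9, -0.0, 9.3]
wrist_force: [0.1, -0.8, -0.6]
opening: -0.0
14.13 clampTCP [  0.3 -77.  164.2] rpy [-179.9   -0.     9.3] F [-0.  -0.8 -0.6] op -0.0
side 75
[-15.1 -67.2 129.9] [ -6.3 -45.2 180.2]
phi [0.048 1.47 ] len [ 99.8 152.5]
wrist 4520
[ -0.8 -63.9 132.2] [ 15.5 -36.2 178.9]
phi [ 0.023 -1.029] len [101.4 149.1]
top 27
[-15.  -57.4 131.8] [ -8.1 -37.  161.3]
phi [ 0.016 -1.494] len [101.5 131.8]
```

```bash
python3 -m handwheel '[[0,-0.0012,0,0,0,0],[0,-0.0012,0,0,0,0],[0,0,0,0,0,0],[0,0.015,0,0,0,0],[0,0,-0.03,0,0,0],[0,0,-0.03,0,0,0],[0,0,-0.03,0,0,0],[0,0,0,0,0,0]]'
python3 phi.py
python3 - <<'E'
from h import *
s=cv2.imread('pics/side_p.png')[180:280,250:370];w=cv2.imread('pics/wrist_p.png')[60:320,120:520]
o=np.zeros((500,1000,3),np.uint8);a=cv2.resize(s,(480,400),interpolation=cv2.INTER_CUBIC);b=cv2.resize(w,(320*400//260,320),interpolation=cv2.INTER_CUBIC)[:,:310]
cv2.imwrite('pics/c5.png',np.hstack([a,np.vstack([b,np.zeros((80,310,3),np.uint8)])]))
E
```

```text
time: 14.95
ee_pos: [0.5598, -0.1123, 0.2596]
tcp_rot: [180.0, -0.4, 9.2]
wrist_force: [1.3, -0.8, 0.4]
opening: 0.0001
14.95 clampTCP [  1.2 -92.7 259.6] rpy [180.   -0.4   9.2] F [ 1.2 -1.   0.4] op 0.0
side 256
[-14.2 -65.7 130.3] [ 10.4 -43.2 179.5]
phi [0.02  0.123] len [ 99.4 149.9]
wrist 1974
[ -9.4 -63.8 132.9] [ 14.8 -36.6 179.3]
phi [ 0.022 -0.709] len [102.6 149.5]
top 153
[-14.7 -57.1 131.3] [ 13.4 -34.2 179.5]
phi [0.024 0.368] len [100.6 149.7]
```

View pics/c5.png

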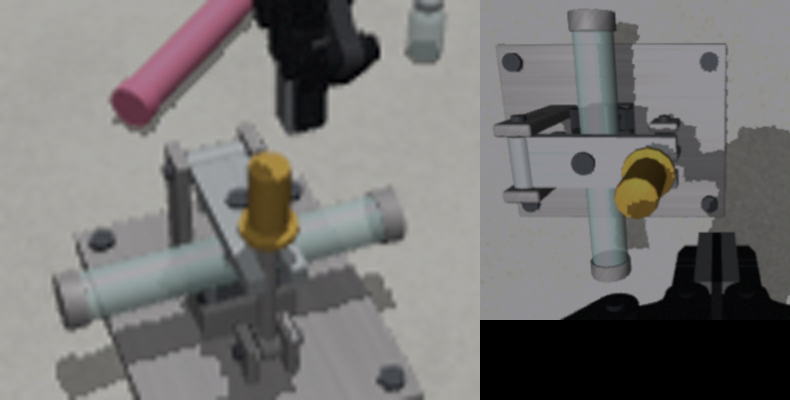

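The bolt stands upright in the slot (φ ≈ 0.02) with the pad on the tube. The flange sits about 22 mm above the prongs. I'll move over the nut top and descend.

```bash
python3 -m handwheel '[[-0.0005,-0.021,0,0,0,0],[-0.0005,-0.022,0,0,0,0],[0,0,0.019,0,0,0],[0,0,0.019,0,0,0],[0,0,0.019,0,0,0],[0,0,0,0,0,0],[0,0,0,0,0,0],[0,0,0,0,0,0]]' ; python3 -c "from h import *;st()"
python3 -m handwheel '[[0,0,0.001,0,0,0],[0,0,0.001,0,0,0],[0,0,0.001,0,0,0],[0,0,0.001,0,0,0],[0,0,0.001,0,0,0],[0,0,0.001,0,0,0],[0,0,0.001,0,0,0],[0,0,0.001,0,0,0]]' >/dev/null;python3 -c "from h import *;st()"; python3 chk.py 11 && 
python3 -m handwheel '[[0,0,0.0008,0,0,0],[0,0,0.0008,0,0,0],[0,0,0.0008,0,0,0],[0,0,0.0008,0,0,0],[0,0,0.0008,0,0,0],[0,0,0,0,0,0],[0,0,0,0,0,0],[0,0,0,0,0,0]]' >/dev/null && python3 -c "from h import *;st()"
```

```text
time: 15.77
ee_pos: [0.5505, -0.0688, 0.1969]
tcp_rot: [-179.9, 0.0, 9.2]
wrist_force: [-1.3, 0.4, 0.4]
opening: 0.0
15.77 clampTCP [ -1.2 -48.3 196.9] rpy [-179.9    0.     9.2] F [-1.2  0.6  0.4] op 0.0
16.43 clampTCP [ -0.8 -48.1 189.5] rpy [-1.799e+02 -1.000e-01  9.300e+00] F [-1.6  1.2  7.2] op -0.0
F [-1.81  0.93  7.24] z 189.55 t 16.43
17.1 clampTCP [ -0.8 -48.  185.5] rpy [-1.799e+02 -1.000e-01  9.300e+00] F [-1.8  2.1  6.8] op 0.0
```

```bash
python3 -m handwheel '[[0,0,0.0008,0,0,0],[0,0,0.0008,0,0,0],[0,0,0.0008,0,0,0],[0,0,0.0008,0,0,0],[0,0,0.0008,0,0,0],[0,0,0,0,0,0],[0,0,0,0,0,0],[0,0,0,0,0,0]]' >/dev/null && python3 chk.py 10.5 &&
python3 -m handwheel '[[0,0,0.0004,0,0,0],[0,0,0.0004,0,0,0],[0,0,0.0004,0,0,0],[0,0,0.0004,0,0,0],[0,0,0.0004,0,0,0],[0,0,0,0,0,0],[0,0,0,0,0,0],[0,0,0,0,0,0]]' >/dev/null && python3 chk.py 10.5 &&
python3 -m handwheel '[[0,0,0.0004,0,0,0],[0,0,0.0004,0,0,0],[0,0,0.0004,0,0,0],[0,0,0,0,0,0],[0,0,0,0,0,0],[0,0,0,0,0,0],[0,0,0,0,0,0],[0,0,0,0,0,0]]' >/dev/null && python3 chk.py 10.5 &&
python3 -m handwheel '[[0,0,0.0004,0,0,0],[0,0,0.0004,0,0,0],[0,0,0.0002,0,0,0],[0,0,0,0,0,0],[0,0,0,0,0,0],[0,0,0,0,0,0],[0,0,0,0,0,0],[0,0,0,0,0,0]]' >/dev/null && python3 chk.py 10.5 &&
python3 -m handwheel '[[0,0,0.0004,0,0,0],[0,0,0.0004,0,0,0],[0,0,0.0002,0,0,0],[0,0,0,0,0,0],[0,0,0,0,0,0],[0,0,0,0,0,0],[0,0,0,0,0,0],[0,0,0,0,0,0]]' >/dev/null && python3 chk.py 10.5 &&
python3 -m handwheel '[[0,0,0.0004,0,0,0],[0,0,0.0004,0,0,0],[0,0,0.0002,0,0,0],[0,0,0,0,0,0],[0,0,0,0,0,0],[0,0,0,0,0,0],[0,0,0,0,0,0],[0,0,0,0,0,0]]' >/dev/null && python3 chk.py 10.5 &&
python3 -m handwheel '[[0,0,0.0004,0,0,0],[0,0,0.0004,0,0,0],[0,0,0.0002,0,0,0],[0,0,0,0,0,0],[0,0,0,0,0,0],[0,0,0,0,0,0],[0,0,0,0,0,0],[0,0,0,0,0,0]]' >/dev/null && python3 chk.py 10.5
python3 -c "from h import *;st()"
```

```text
F [-2.45  0.41  6.94] z 181.55 t 17.77
F [-2.34  0.58  6.86] z 179.65 t 18.43
F [-2.86  0.86  6.11] z 178.44 t 19.1
F [-2.38  1.24  6.93] z 177.45 t 19.77
F [-1.82  0.61  7.71] z 176.47 t 20.43
F [-2.19  0.61  6.89] z 175.47 t 21.1
F [-3.04  1.23  7.82] z 174.66 t 21.77
21.77 clampTCP [ -0.8 -47.9 174.7] rpy [-1.799e+02 -1.000e-01  9.300e+00] F [-2.8  1.7  7.8] op -0.0
```

```bash
python3 -m handwheel '[[0,0,0.0002,0,0,0],[0,0,0.0002,0,0,0],[0,0,0.0002,0,0,0],[0,0,0,0,0,0],[0,0,0,0,0,0],[0,0,0,0,0,0],[0,0,0,0,0,0],[0,0,0,0,0,0]]' >/dev/null && python3 chk.py 11 &&
python3 -m handwheel '[[0,0,0.0002,0,0,0],[0,0,0.0002,0,0,0],[0,0,0.0002,0,0,0],[0,0,0,0,0,0],[0,0,0,0,0,0],[0,0,0,0,0,0],[0,0,0,0,0,0],[0,0,0,0,0,0]]' >/dev/null && python3 chk.py 11 &&
python3 -m handwheel '[[0,0,0.0002,0,0,0],[0,0,0.0002,0,0,0],[0,0,0.0002,0,0,0],[0,0,0,0,0,0],[0,0,0,0,0,0],[0,0,0,0,0,0],[0,0,0,0,0,0],[0,0,0,0,0,0]]' >/dev/null && python3 chk.py 11 &&
python3 -m handwheel '[[0,0,0.0002,0,0,0],[0,0,0.0002,0,0,0],[0,0,0.0002,0,0,0],[0,0,0,0,0,0],[0,0,0,0,0,0],[0,0,0,0,0,0],[0,0,0,0,0,0],[0,0,0,0,0,0]]' >/dev/null && python3 chk.py 11
python3 -c "from h import *;st()"
```

```text
F [-2.35  1.66 10.01] z 174.32 t 22.43
F [-3.23  1.   11.58] z 173.99 t 23.1
23.1 clampTCP [ -0.8 -48.  174. ] rpy [-1.799e+02 -1.000e-01  9.300e+00] F [-3.   1.5 11.6] op -0.0
```

```bash
python3 -m handwheel '[[0,0,0.0002,0,0,0],[0,0,0.0002,0,0,0],[0,0,0.0002,0,0,0],[0,0,0,0,0,0],[0,0,0,0,0,0],[0,0,0,0,0,0],[0,0,0,0,0,0],[0,0,0,0,0,0]]' >/dev/null && python3 chk.py 13.6 &&
python3 -m handwheel '[[0,0,0.0002,0,0,0],[0,0,0.0001,0,0,0],[0,0,0,0,0,0],[0,0,0,0,0,0],[0,0,0,0,0,0],[0,0,0,0,0,0],[0,0,0,0,0,0],[0,0,0,0,0,0]]' >/dev/null && python3 chk.py 14.3
python3 - <<'E'
from h import *
f=[]
for _ in range(4):
    snap('wrist');f.append(monitor.get_obs()['wrist_force'][2])
print(np.round(f,2),np.mean(f));st()
E
```

```text
F [-3.17  1.57 11.32] z 173.57 t 23.77
F [-3.85  0.45 12.56] z 173.43 t 24.43
[13.68 13.26 13.71 12.48] 13.279930798262555
24.63 clampTCP [ -0.8 -48.1 173.4] rpy [-1.799e+02 -1.000e-01  9.300e+00] F [-5.   2.2 12.5] op -0.0
```

```bash
python3 -m handwheel '[[0,0,0.0002,0,0,0],[0,0,0.0002,0,0,0],[0,0,0.0001,0,0,0],[0,0,0,0,0,0],[0,0,0,0,0,0],[0,0,0,0,0,0],[0,0,0,0,0,0],[0,0,0,0,0,0]]' >/dev/null
python3 - <<'E'
from h import *
f=[]
for _ in range(6):
    f.append(monitor.get_obs()['wrist_force'][2]);snap('wrist')
print(np.round(f,2),np.mean(f));st()
E
```

```text
[14.71 15.52 15.11 14.89 14.47 14.94] 14.939513643727437
25.6 clampTCP [ -0.7 -48.1 173.1] rpy [-179.9   -0.2    9.3] F [-4.8  1.7 13.9] op 0.0
```

The push holds at 14.9 N, so I'll let go straight up and check.

```bash
python3 -m handwheel '[[0,0,-0.005,0,0,0],[0,0,-0.015,0,0,0],[0,0,-0.03,0,0,0],[0,0,-0.03,0,0,0],[0,0.02,-0.03,0,0,0],[0,0.03,0,0,0,0],[0,0.03,0,0,0,0],[0,0,0,0,0,0]]'
python3 phi.py
python3 - <<'E'
from h import *
c=snap('top');P=toc(cloud(c))*1000
b=(abs(P[...,0])<15)&(P[...,1]<32)&(P[...,1]>-25)&(P[...,2]>95)&(P[...,2]<120);q=P[b];p=np.polyfit(q[:,1],q[:,2],1);print('theta',-np.arctan(p[0]),len(q))
for uv in[(221,284),(258,147),(416,134)]:
    print('by',onz(c,*uv,.07).round(4))
a=cv2.imread('pics/top0.png')
for(u,v)in[(221,284),(258,147),(416,134)]:
    s=np.s_[v-14:v+14,u-18:u+18];print('diff',cv2.absdiff(a[s],c['img'][:,:,::-1][s]).mean())
I=cv2.imread('pics/side_p.png')[120:320,200:440];cv2.imwrite('pics/c6.png',cv2.resize(I,(720,600),interpolation=cv2.INTER_CUBIC))
E
```

```text
time: 26.27
ee_pos: [0.5642, -0.1515, 0.2803]
tcp_rot: [-179.9, -0.0, 9.1]
wrist_force: [0.5, 0.6, -0.6]
opening: 0.0001
26.27 clampTCP [  -0.6 -132.1  280.3] rpy [-179.9   -0.     9.1] F [ 0.5  0.5 -0.6] op 0.0
side 248
[-14.2 -66.1 108.7] [ 12.1 -43.3 157.4]
phi [0.026 0.04 ] len [ 77.7 128. ]
wrist 1466
[-10.5 -64.2 111.1] [ 14.6 -38.7 157.5]
phi [ 0.024 -0.687] len [ 81.  127.7]
top 143
[-13.6 -57.3 110. ] [ 12.5 -34.6 158.5]
phi [0.029 0.353] len [ 79.6 128.6]
theta 0.012363866270190439 322
by [0.3826 0.2997 0.07  ]
by [0.7158 0.2099 0.07  ]
by [ 0.7405 -0.1834  0.07  ]
diff 11.476190476190476
diff 17.759920634920636
diff 17.540674603174605
```

View pics/c6.png

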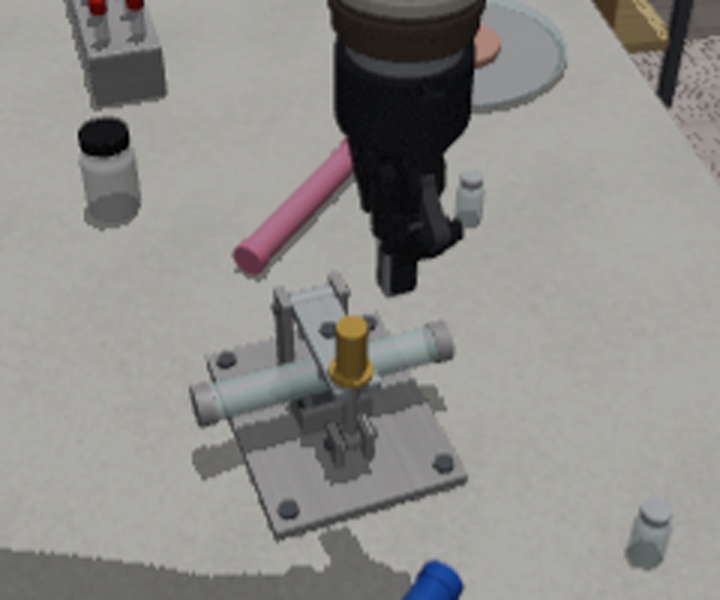

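The nut sits on the hinged half with the bolt upright, and the jar and vials stand where they were. The gripper is clear, so I'm handing in.

```bash
python3 -c "from workcell import order;print(order.job_done())"
```

```text
the job is handed in; nothing more can be done
None
```

The tube is clamped and the job is handed in, at about 26.5 s of the 58 s allowed. I swung the hinged half down until I felt the pad touch the tube. Then I pushed the bolt upright into the slot, pressed the nut down onto the prongs and lifted clear.

Last checks, taken after letting go:
- **Push on the nut:** the last held readings before release averaged 14.9 N. The nut's sliding friction had read about 7 N instead of the stated 8 N, so the true push may have been up to 1 N higher, still inside 13–18 N.
- **Hinged half:** about 0.012 rad, within the ±0.14 range for the pad resting on the tube.
- **Bolt:** 0.024 to 0.029 rad in the three cameras, within ±0.05. They agree on a slight outward lean, which may be real or calibration error.
- **Nut:** its flange is about 78 mm from the pivot, resting on the prongs, and it stayed there after release.
- **Jar and vials:** they look upright and unmoved in the side view. My pixel comparison around them did not confirm this: the patches differed by 11–18 grey levels from the first picture. I put that down to changed lighting or shadow but did not trace it.
- **Gripper:** clear of everything, with wrist force near zero.

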